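# Cover the four-well bead tray with its pegged cover

### The arm

A 6-joint arm with a two-finger parallel gripper is mounted at the origin on the work surface. World frame = base frame: x ahead of the robot, y to its left, z up, the work surface at z = 0. Lengths are in mm, angles in rad, forces in N, time in s.
With the tool pointing down it reaches from about 350 to 875 mm from the base axis. Payload 4.2 kg.
Tool frame: the origin (TCP) lies at the very end of the fingers, on their centre line; the grasp point (between the pads) lies 19 mm behind it; z points along the fingers, y is the line along which they close (so a half turn about z gives the same grasp; the last joint's range is limited). The gripper opens to 85 mm and grips with 20 to 120 N. Pads are 22 mm wide; open, the fingers measure 114 mm over their backs; the gripper's body (76 mm by 85 mm) begins 54 mm behind the grasp point. The pads swing forward as they close: fully open they stand 13 mm farther back than shut.
Start: joints at [1.542, 0.385, 0.008, 0, -1.194, -0.259], TCP at [177.37, 599.282, 231.312] pointing down, gripper open.
Joint ranges: [-3.14, 3.14], [-1.21, 2.06], [-1.07, 1.41], [-3.16, 2.05], [-2.99, -0.16], [-3.1, 3.1]. Speed limits (rad/s): [2.79, 2.79, 3.14, 3.14, 3.14, 3.14].

### API

Orientations are given as a unit quaternion [x, y, z, w].
In Python, from bench import arm gives the robot as it stands.
- The arm moves only by the tool servo_tool, never from a script. Its argument "rows" is a list that holds one entry, the list of rows, each a list of 7 numbers: the finger opening in mm, from 0 to 85.4, then the shift along the tool's x, y, z in mm, then the turn, a rotation vector about the tool's x, y, z in rad. A call has 1 to 10 rows; each row is the pose to reach, as a shift and turn from the pose commanded when the call began, along the tool's axes at that moment; what a row does not reach only later rows make up. A row lasts 1/8 s, in which the tool goes at most 62.5 mm and 10.7 degrees, less where a joint would pass 70% of its speed; a pose out of reach is approached as far as the arm can. A call with a gripper value outside its range is refused whole. The fingers move at their own pace and stop on an object; the grip force is fixed at half the most. Time passes only in rows, so rows that repeat a pose let the fingers close. It gives the time, the measured TCP pose, the force, the opening and the grip force at its end, in the units of the state.
- arm.read_state(): the state, without advancing time (a new reading comes with each control period).
- arm.get_image(name): name is "scene" or "top"; returns the picture (384x512x3 uint8, red, green, blue); there is no depth.
- arm.camera_params(name): a dict with "intrinsics" (3x3 intrinsics, pixels), "D" ([k1, k2, p1, p2, k3] as OpenCV has them; the pictures are not rectified), "R" (3x3) and "t" (3): a world point X has camera coordinates R X + t. Camera axes: x right, y down, z forward; pixel columns grow to the right and rows downward; lengths in mm; the calibration is good to about 2 mm. A picture is of the moment at which its call begins. camera_params takes no time and is no camera call.
- arm.job_done(): hands the job in; it is judged then, once.
The state is a dict: "clock": time; "joints": joint angles; "joint_vel": joint speeds; "joint_efforts": joint torques, N m; "position": TCP position; "ee_rot": TCP orientation; "contact_force": force on the tool from outside, world axes, zero at the start; "wrist_torque": the same for the moment, N m; "gripper_width": finger opening in mm; "grasp_force": force on a finger pad.
Only numpy, scipy, OpenCV 4.12 (cv2) and the standard library are available. Lean on these libraries where they do the work, as an engineer would, in place of code of your own. Each camera call takes 0.05 s, during which the arm holds its last target. There are 200 camera calls.

### The job

Close the open four-well bead tray on the cutting mat with its own cover, the longer one with four pegs: pick the cover up by its grip block, lower it gently so that every peg goes into its own well, keeping hold of it until the pegs are well down inside, and leave it lying flat on the tray's rim. Leave the shorter three-peg cover standing where it is.

Things in the scene. Friction and masses are not known exactly. Their poses are not given: they have to be found in the camera images.
- bead_tray: White bead tray, fixed to the table, open on top: 185 (y) x 50 (x) x 46 mm high. Four square wells in a row along y, 40 x 40 mm, 41 deep, centres 45 mm apart, 5 mm walls; beads on the floors, below the pegs' reach. Origin: centre of the underside, z up. Cover fully home: its strip rests on the rim, grip block's centre 69 mm above this origin, y axes parallel (either way round).
- long_cover_grip (a point): Longer loose white cover, 120 g, standing on its pegs on the table: strip 180 (y) x 46 (x) x 8 mm; under it 4 pegs in a row along y, 45 mm apart, 28 long, tapering from 26 to 20 mm across; on top, mid-strip, a grip block 16 (x) x 30 (y) x 30 mm high. Point: centre of the grip block, 15 mm above the strip's top, 51 above the peg tips; z up. Ends alike. Grey discs on top mark the 4 pegs.
- short_cover_grip (a point): Shorter loose white cover, 90 g, standing on its pegs on the table: strip 135 (y) x 46 (x) x 8 mm; under it 3 pegs in a row along y, 45 mm apart, 28 long, tapering from 26 to 20 mm across; on top, mid-strip, a grip block 16 (x) x 30 (y) x 30 mm high. Point: centre of the grip block, 15 mm above the strip's top, 51 above the peg tips; z up. Ends alike. Stays where it is.

How it is judged (in metres and radians):
On the way:
1. the long cover, still held by the gripper, is over the middle of the tray with its pegs at least 15 mm down in the wells (horizontal distance between long_cover_grip and bead_tray below 0.015 m and angle between the y axis of long_cover_grip and the y axis of bead_tray, either way round below 0.18 rad and angle between long_cover_grip's own z axis and vertical below 0.12 rad and z of long_cover_grip in the frame of bead_tray below 0.082 m and contact force between the fingers and long_cover above 0.5 N), for 0.1 s.
At the end, for the whole second after the job is handed in: The long cover lies at rest and flat (within 7 degrees) on the rim, pegs in the wells: its middle within 15 mm of the tray's, lengths within 10 degrees, grip centre 64 to 73 mm above the tray's underside; the short cover is within 30 mm of its start (horizontal distance between long_cover_grip and bead_tray below 0.015 m and angle between the y axis of long_cover_grip and the y axis of bead_tray, either way round below 0.18 rad and angle between long_cover_grip's own z axis and vertical below 0.12 rad and z of long_cover_grip in the frame of bead_tray between 0.064 and 0.073 m and linear speed of long_cover below 0.02 m/s and distance of short_cover_grip from where it was at the start of the episode below 0.03 m); the robot touches nothing.
It fails at once if the short three-peg cover is moved by more than 30 mm (distance of short_cover_grip from where it was at the start of the episode above 0.03 m).
It also fails if it takes over 42 s, if anything falls off the work surface, if the arm or the gripper's body presses on something with over 40 N, if the wrist force passes 120 N, or if a joint passes its speed limit or range.

## Working session

There is one attempt and no reset: what is moved stays moved. The work goes in short steps, Python scripts to look and compute and a tool call to move; the robot and the scene stay as the last step left them, time stands still between calls to the robot, and variables do not carry over. Pictures are saved under pics/ and viewed, at most 10 in all, crops included, and the job is handed in when it is done.

Besides the shell and the picture viewer there is one more tool, called after ">>>" in YAML: its name, and indented under it one key for each argument. servo_tool: Moves the arm, as the interface text tells. Its arguments: {"type":"object","properties":{"rows":{"type":"array"}},"required":["rows"]}

```bash
mkdir -p pics; python3 - <<'E'
from bench import arm
import cv2
for n in("scene","top"):
    cv2.imwrite(f"pics/{n}0.png",arm.get_image(n)[:,:,::-1]); p=arm.camera_params(n); print(n,p)
s=arm.read_state();print(s["position"],s["ee_rot"],s["clock"])
E
```

```text
scene {'intrinsics': array([[405.40204466,   0.        , 253.06036722],
       [  0.        , 405.40204466, 190.54995074],
       [  0.        ,   0.        ,   1.        ]]), 'D': array([-0.11264533,  0.        ,  0.        ,  0.        ,  0.        ]), 'R': array([[-0.70066013,  0.71342377,  0.0100944 ],
       [ 0.515081  ,  0.51555467, -0.68475904],
       [-0.49372759, -0.47458393, -0.72869964]]), 't': array([ 355.27855789, -219.8593604 , 1107.74522916])}
top {'intrinsics': array([[496.36048126,   0.        , 256.35138973],
       [  0.        , 496.36048126, 194.2969648 ],
       [  0.        ,   0.        ,   1.        ]]), 'D': array([-0.20670403,  0.        ,  0.        ,  0.        ,  0.        ]), 'R': array([[ 0.00946481, -0.99987553,  0.01262303],
       [-0.99357983, -0.01082692, -0.11261397],
       [ 0.11273663, -0.01147612, -0.99355863]]), 't': array([-13.65064282, 517.60820595, 984.34882329])}
[177.22885771 598.80398847 230.29878899] [ 9.89657580e-01 -1.43446435e-01 -7.98136725e-05  9.94371106e-04] 0.1
```

View pics/top0.png

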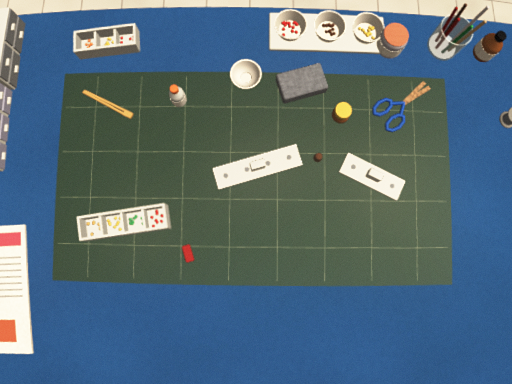

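View pics/scene0.png

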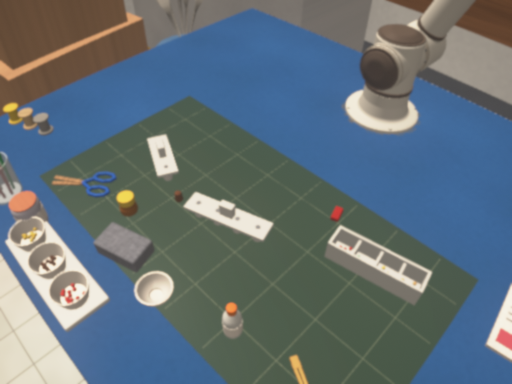

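The top view shows the tray at about (123,222), the long cover at about (257,167) and the short cover at about (372,177). I'll enlarge the two I need.

```bash
cat > h.py <<'E'
from bench import arm
import cv2, numpy as np
def cam(n):
    p=arm.camera_params(n); return p["intrinsics"],p["D"],p["R"],p["t"]
def pix2w(n,uv,z):
    K,D,R,t=cam(n); u=cv2.undistortPoints(np.array(uv,float).reshape(-1,1,2),K,D).reshape(-1,2)
    d=np.c_[u,np.ones(len(u))]@R; C=-R.T@t
    return C+d*((z-C[2])/d[:,2])[:,None]
def proj(n,X):
    K,D,R,t=cam(n); return cv2.projectPoints(np.array(X,float).reshape(-1,1,3),cv2.Rodrigues(R)[0],t,K,D)[0].reshape(-1,2)
E
python3 - <<'E'
import cv2,numpy as np
a=cv2.imread("pics/top0.png")
f=lambda x,y:cv2.resize(a[y:y+58,x:x+110],None,fx=7,fy=5*7/5,interpolation=cv2.INTER_CUBIC)[:300*2]
b=np.vstack([cv2.resize(a[y:y+42,x:x+114],None,fx=7,fy=7,interpolation=cv2.INTER_CUBIC) for x,y in((68,201),)]+[cv2.resize(a[145:188,200:314],None,fx=7,fy=7,interpolation=cv2.INTER_CUBIC)])
print(b.shape);cv2.imwrite("pics/c.png",b)
E
```

```text
(595, 798, 3)
```

View pics/c.png

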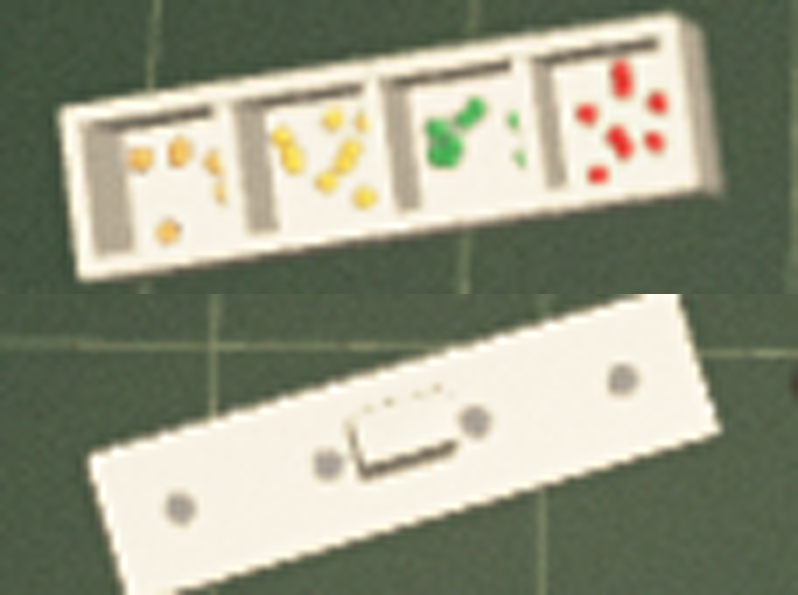

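```bash
cat > m.py <<'E'
from h import *
c=lambda P,o:(np.array(P,float)+.5)/7-.5+o
T=pix2w("top",c([(60,107),(678,13),(706,192),(82,280)],(68,201)),46)
D=pix2w("top",c([(180,508-294),(328,465-294),(476,421-294),(623,380-294)],(200,145)),36)
print("tray",T.round(1).tolist(),np.linalg.norm(np.roll(T,-1,0)-T,axis=1).round(1),T.mean(0))
v=T[0]-T[1]+T[3]-T[2];print("tray yaw of y",np.arctan2(-v[0],v[1]))
print("disc",D.round(1).tolist(),np.linalg.norm(np.diff(D,axis=0),axis=1),D.mean(0))
v=D[0]-D[3]+(D[1]-D[2])/3;print("yaw",np.arctan2(-v[0],v[1]))
tc=T.mean(0);dc=D.mean(0)
print(proj("scene",np.vstack([T,D,])).round(1).tolist())
E
python3 m.py
python3 - <<'E'
import cv2,numpy as np
a=cv2.imread("pics/scene0.png")
cv2.imwrite("pics/s.png",cv2.resize(a[185:310,175:440],None,fx=3,fy=3,interpolation=cv2.INTER_CUBIC))
from h import *
from scipy.spatial.transform import Rotation as R
print(R.from_quat(arm.read_state()["ee_rot"]).as_matrix().round(3))
E
```

```text
tray [[467.3, 360.6, 46.0], [497.3, 176.8, 46.0], [446.0, 167.3, 46.0], [417.0, 351.9, 46.0]] [186.2  52.2 186.8  51.1] [456.89746909 264.16993881  46.        ]
tray yaw of y 0.15873590875011168
disc [[555.6, 55.4, 36.0], [568.7, 12.4, 36.0], [582.2, -30.6, 36.0], [595.0, -73.7, 36.0]] [44.91281616 45.16300972 44.9008337 ] [575.3784382   -9.12677423  36.        ]
yaw 0.29732414665373297
[[420.4, 293.3], [325.3, 242.5], [337.7, 224.2], [429.9, 272.0], [256.1, 227.0], [235.8, 218.5], [215.9, 210.4], [197.1, 202.3]]
[[ 0.959 -0.284 -0.   ]
 [-0.284 -0.959 -0.002]
 [ 0.     0.002 -1.   ]]
```

View pics/s.png

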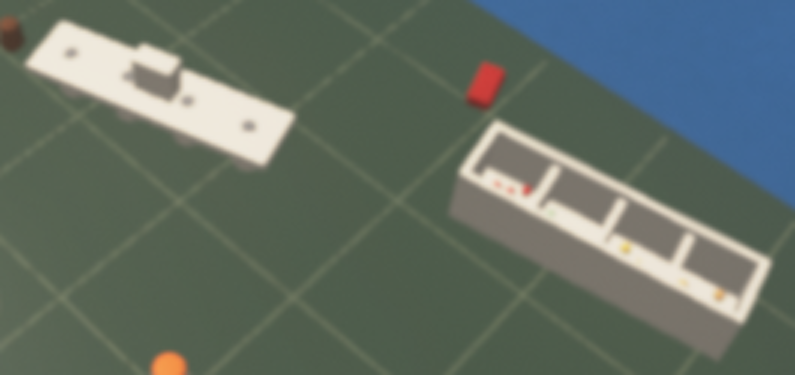

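The scene view agrees with the measurements from the top view to 2–3 px, and sizes check out (tray 186x51, disc spacing 45). Moving above the cover.

>>> servo_tool:
  rows:
    - [[85,554,470,40,0,0,0.985],[85,554,470,40,0,0,0.985],[85,554,470,40,0,0,0.985],[85,554,470,40,0,0,0.985],[85,554,470,40,0,0,0.985],[85,554,470,40,0,0,0.985],[85,554,470,40,0,0,0.985],[85,554,470,40,0,0,0.985],[85,554,470,40,0,0,0.985],[85,554,470,40,0,0,0.985]]

```text
clock: 1.35
position: [519.8, 75.2, 196.7]
ee_rot: [0.804, -0.594, -0.0, 0.0]
contact_force: [-0.1, 1.6, -0.7]
gripper_width: 84.8
grasp_force: 0.0
```

>>> servo_tool:
  rows:
    - [[85,96,-28,60,0,0,0],[85,96,-28,96,0,0,0],[85,96,-28,96,0,0,0],[85,96,-28,96,0,0,0],[85,96,-28,96,0,0,0]]

```text
clock: 1.98
position: [574.8, -5.3, 102.8]
ee_rot: [0.805, -0.594, 0.001, -0.001]
contact_force: [-0.4, -0.2, 0.7]
gripper_width: 85.0
grasp_force: 0.0
```

```bash
cat > go.py <<'E'
from h import *
from scipy.spatial.transform import Rotation as R
import sys
s=arm.read_state();M=R.from_quat(s["ee_rot"]).as_matrix()
tgt=np.array(list(map(float,sys.argv[1:4])));psi=float(sys.argv[4])
G=np.array([[np.cos(psi),np.sin(psi),0],[np.sin(psi),-np.cos(psi),0],[0,0,-1]])
print("shift",(M.T@(tgt-s["position"])).round(1),"turn",R.from_matrix(M.T@G).as_rotvec().round(3),"pos",np.round(s["position"],1),s["contact_force"].round(1) if hasattr(s["contact_force"],"round") else s["contact_force"],s["gripper_width"],s["grasp_force"],s["clock"])
E
python3 go.py 575.4 -9.1 40 -1.274
python3 - <<'E'
from h import *
a=arm.get_image("top");b=arm.get_image("scene")
f=lambda i:cv2.resize(i[...,::-1],None,fx=3.5,fy=3.5,interpolation=cv2.INTER_CUBIC)
cv2.imwrite("pics/d.png",np.hstack([f(a[110:220,205:315]),f(b[160:270,180:290])]))
E
```

```text
shift [ 3.8  0.7 62.8] turn [-0.003 -0.     0.003] pos [574.8  -5.3 102.8] [-0.4 -0.2  0.7] 85.02973792489637 0.0 1.975
```

View pics/d.png

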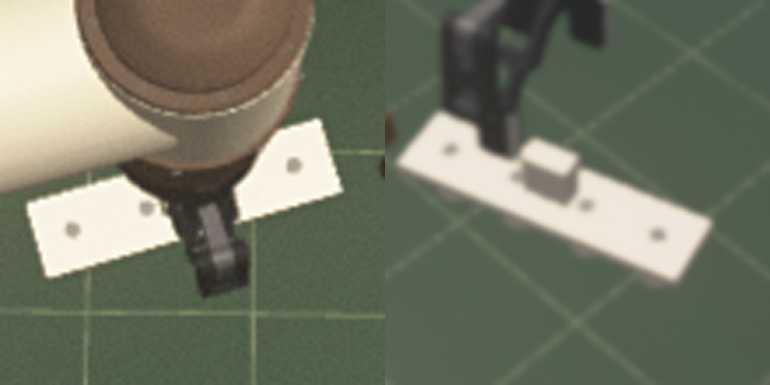

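The gripper is centred over the block, with the near finger seen past the strip's edge. Descend and close.

>>> servo_tool:
  rows:
    - [[85,4,1,35,0,0,0],[85,4,1,60,0,0,0],[85,4,1,61,0,0,0],[0,4,1,61,0,0,0],[0,4,1,61,0,0,0],[0,4,1,61,0,0,0],[0,4,1,61,0,0,0],[0,4,1,61,0,0,0],[0,4,1,61,0,0,0]]

```text
clock: 3.2
position: [574.8, -10.5, 40.7]
ee_rot: [0.804, -0.594, 0.001, -0.0]
contact_force: [-0.8, 0.6, 6.1]
gripper_width: 15.2
grasp_force: 59.6
```

>>> servo_tool:
  rows:
    - [[0,4,0,-15,0,0,0],[0,4,0,-45,0,0,0],[0,-10,2,-80,0,0,0.01],[0,-50,6,-90,0,0,0.03],[0,-100,11,-90,0,0,0.05],[0,-150,16,-90,0,0,0.07],[0,-200,22,-90,0,0,0.1],[0,-245,27,-90,0,0,0.12],[0,-280,31,-90,0,0,0.138],[0,-294,32,-90,0,0,0.138]]

```text
clock: 4.45
position: [456.6, 262.3, 130.2]
ee_rot: [0.762, -0.648, -0.0, 0.0]
contact_force: [-0.5, -0.0, -1.9]
gripper_width: 14.8
grasp_force: 58.7
```

>>> servo_tool:
  rows:
    - [[0,0,0,0,0,0,0],[0,0,0,0,0,0,0],[0,0,0,0,0,0,0]]

```text
clock: 4.82
position: [457.7, 260.0, 129.9]
ee_rot: [0.761, -0.649, -0.0, 0.0]
contact_force: [-0.0, -0.4, -1.1]
gripper_width: 15.0
grasp_force: 58.7
```

```bash
python3 go.py 456.9 264.2 80 -1.412
python3 - <<'E'
from h import *
a=arm.get_image("top");b=arm.get_image("scene")
f=lambda i,k:cv2.resize(i[...,::-1],None,fx=k,fy=k,interpolation=cv2.INTER_CUBIC)
cv2.imwrite("pics/e.png",np.vstack([f(a[180:260,45:205],5)[:200],f(b[180:310,270:470],4)])if 0 else np.hstack([f(a[160:270,55:175],3.3),f(b[170:280,320:440],3.3)]))
cv2.imwrite("pics/e_s.png",b[...,::-1]);cv2.imwrite("pics/e_t.png",a[...,::-1])
E
```

```text
shift [-4.3  0.1 49.9] turn [ 0. -0. -0.] pos [457.7 260.  129.9] [-0.  -0.4 -1.1] 15.028386561381682 58.68511497974396 4.825
```

View pics/e.png

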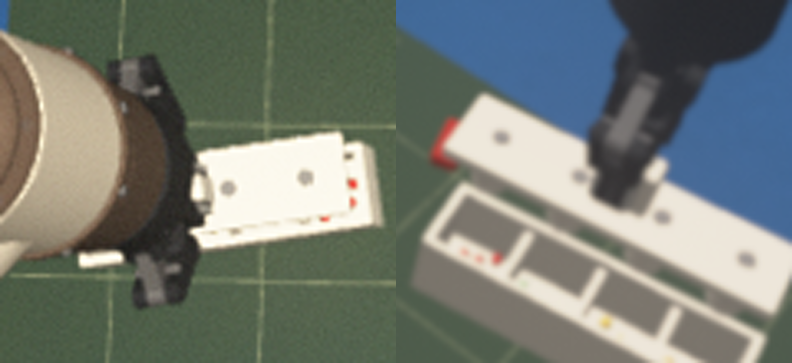

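The cover hangs level above the tray; four discs are visible in the scene half and two in the top half. Measuring the discs to get the relative offset in each camera.

```bash
python3 - <<'E'
from h import *
q=lambda P,k,o:(np.array(P,float)+.5)/k-.5+o
z=125.2
S=pix2w("scene",q([(106,137),(184,176),(266,217),(351,259)],3.3,(320,170)),z)
T=pix2w("top",q([(228,188),(306,178)],3.3,(55,160)),z)
Ts=pix2w("scene",q([(770,260),(497,122),(460,175),(745,322)],3,(175,185)),46)
for n,A in(("S",S),("T",T),("Ts",Ts)): print(n,A.round(1)[:,:2].tolist(),A.mean(0).round(1),np.linalg.norm(np.diff(A,axis=0),axis=1).round(1))
u=(T[0]-T[1])/np.linalg.norm(T[0]-T[1]); print("centre top",T[0]+22.5*u, T[1]+67.5*u,np.arctan2(-u[0],u[1]))
u=S[3]-S[0];print(np.arctan2(-u[0],u[1])); u=Ts[0]-Ts[1]+Ts[3]-Ts[2];print(np.arctan2(-u[0],u[1]))
E
python3 go.py 456.9 264.2 80 -1.412
```

```text
S [[465.9, 196.1], [459.0, 240.2], [452.0, 284.8], [444.6, 329.4]] [455.4 262.6 125.2] [44.6 45.2 45.2]
T [[462.3, 239.1], [468.6, 194.4]] [465.5 216.8 125.2] [45.2]
Ts [[414.0, 353.1], [444.7, 172.7], [494.7, 181.1], [462.0, 362.7]] [453.8 267.4  46. ] [183.1  50.7 184.5]
centre top [459.19906865 261.419706   125.2       ] [459.22217389 261.25578269 125.2       ] 0.1400290239706697
0.15853271433814264
0.17335169397751332
shift [-4.   0.1 50. ] turn [ 0. -0. -0.] pos [457.6 260.3 130. ] [-0.3 -0.2 -1.2] 14.62681917226906 58.684921860694885 4.925
```

>>> servo_tool:
  rows:
    - [[0,-4,1.5,10,0,0,-0.01],[0,-4,1.5,25,0,0,-0.01],[0,-4,1.5,35,0,0,-0.01],[0,-4,1.5,42,0,0,-0.01],[0,-4,1.5,48,0,0,-0.01],[0,-4,1.5,53,0,0,-0.01],[0,-4,1.5,57,0,0,-0.01],[0,-4,1.5,61,0,0,-0.01],[0,-4,1.5,64,0,0,-0.01],[0,-4,1.5,64,0,0,-0.01]]

```text
clock: 6.18
position: [455.1, 264.7, 65.8]
ee_rot: [0.765, -0.645, -0.0, 0.0]
contact_force: [-0.3, 0.5, -1.5]
gripper_width: 15.0
grasp_force: 58.7
```

No contact and the pegs are about 21 mm down. Lower on to the rim.

>>> servo_tool:
  rows:
    - [[0,0,0,2,0,0,0],[0,0,0,4,0,0,0],[0,0,0,5.5,0,0,0],[0,0,0,6.5,0,0,0],[0,0,0,6.5,0,0,0]]

```text
clock: 6.8
position: [455.2, 264.8, 59.4]
ee_rot: [0.765, -0.645, -0.0, 0.0]
contact_force: [0.4, 0.0, -1.5]
gripper_width: 14.9
grasp_force: 58.7
```

>>> servo_tool:
  rows:
    - [[0,0,0,0.7,0,0,0],[0,0,0,0.7,0,0,0],[25,0,0,0.7,0,0,0],[40,0,0,0.7,0,0,0],[60,0,0,0,0,0,0],[60,0,0,0,0,0,0],[60,0,0,-20,0,0,0],[60,0,0,-60,0,0,0],[60,0,0,-110,0,0,0],[60,0,0,-150,0,0,0]]

```text
clock: 8.05
position: [455.4, 264.9, 211.6]
ee_rot: [0.765, -0.644, 0.0, -0.001]
contact_force: [-0.1, 1.0, -0.3]
gripper_width: 60.0
grasp_force: 0.0
```

>>> servo_tool:
  rows:
    - [[60,0,150,0,0,0,0],[60,0,150,0,0,0,0],[60,0,150,0,0,0,0],[60,0,150,0,0,0,0],[60,0,150,0,0,0,0]]

```text
clock: 8.68
position: [308.0, 240.0, 209.8]
ee_rot: [0.765, -0.644, 0.0, -0.001]
contact_force: [0.7, 0.2, 0.4]
gripper_width: 60.1
grasp_force: 0.0
```

```bash
python3 - <<'E'
from h import *
a=arm.get_image("top");b=arm.get_image("scene")
f=lambda i,k:cv2.resize(i[...,::-1],None,fx=k,fy=k,interpolation=cv2.INTER_CUBIC)
cv2.imwrite("pics/g.png",np.hstack([f(a[160:290,60:190],3),f(b[180:310,315:445],3)]))
E
```

```text
(no output)
```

View pics/g.png

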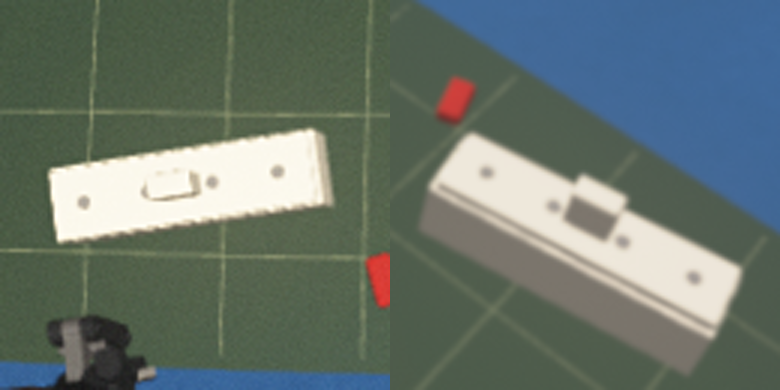

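The cover lies flat and centred on the tray's rim (top view disc row from (84,202) to (277,172) in the crop), and the gripper is clear of it. Handing in.

```bash
python3 -c "
from bench import arm
print(arm.job_done())"
```

```text
the job is handed in; nothing more can be done
None
```

The four-peg cover is on the bead tray, lying flat on the rim with its pegs in the wells; I never went near the three-peg cover, and I handed the job in at about 8.8 s, though the hand-in returned no verdict.

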